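# Lift the ring dish out of the glass-topped case and hold it level

### The arm

A 6-joint arm with a two-finger parallel gripper is mounted at the origin on the work surface. World frame = base frame: x ahead of the robot, y to its left, z up, the work surface at z = 0. Lengths are in m, angles in degrees, forces in N, time in s.
With the tool pointing down it reaches from about 0.35 to 0.875 m from the base axis. Payload 4.2 kg.
Tool frame: the origin (TCP) lies at the very end of the fingers, on their centre line; the grasp point (between the pads) lies 19 mm behind it; z points along the fingers, y is the line along which they close (so a half turn about z gives the same grasp; the last joint's range is limited). The gripper opens to 87 mm and grips with 3 to 60 N. Pads are 19 mm wide; open, the fingers measure 117 mm over their backs; the gripper's body (75 mm by 190 mm) begins 51 mm behind the grasp point.
Start: joints at [-50.329, 22.042, 0.453, 0, -68.411, -14.817], TCP at [0.263, -0.567, 0.223] pointing down, gripper open.
Joint ranges: [-179.83, 179.83], [-69.29, 118.12], [-61.27, 80.66], [-181.25, 117.63], [-171.15, -9.14], [-177.46, 177.46]. Speed limits (degrees/s): [159.86, 159.86, 180, 180, 180, 180].

### API

Orientations are given as a 3x3 rotation matrix whose columns are the frame's x, y, z axes.
In Python, from station import sense, cams, r gives the robot as it stands. The module is installed in compiled form; this text tells all that it offers.
- The arm moves only by the tool step_arm, never from a script. Its argument "targets" is text: rows parted by semicolons, each of 4 numbers parted by spaces: the shift along the tool's x, y, z in cm, then the turn about the tool's z in degrees. In form: x y z turn; .... A call has 1 to 12 rows; each row shifts and turns the commanded pose from where the row before left it, along the tool's axes as they then stand; what a row does not reach is not made up. A row lasts 1/12 s, in which the tool goes at most 41.7 mm and 7.16 degrees, less where a joint would pass 70% of its speed; a pose out of reach is approached as far as the arm can. A call with a gripper value outside its range is refused whole. "claw" is the finger opening in cm, from 0 to 8.7, set as the call begins (left out, the last holds). The fingers move at their own pace and stop on an object; the grip force is fixed at half the most. Time passes only in rows, so rows that do not move let the fingers close. It gives the time, the measured TCP pose, the force, the opening and the grip force at its end, in the units of the state.
- sense(): the state, without advancing time (a new reading comes with each control period).
- cams.capture(name): name is "side" or "top" or "wrist"; returns a dict with "frame" (420x560x3 uint8, blue, green, red), "vertical_fov" (degrees; the focal length in pixels is half the picture's height over the tangent of half this angle, whatever the lens; pixels are square), "cx", "cy" (the principal point, pixels), "dist_coeffs" ([k1, k2, p1, p2, k3] as OpenCV has them; the pictures are not rectified), "eye" and "rotation" of the camera in the world; the wrist camera has in their place "tool_from_camera" (4x4, takes a point from camera to tool coordinates, whose origin is the TCP and whose axes are the flange's). Camera axes: x right, y down, z forward; pixel columns grow to the right and rows downward; lengths in m; the calibration is good to about 2 mm. A picture is of the moment at which its call begins: read the wrist's pose just before it. There is no depth.
- r.finish_job(): hands the job in; it is judged then, once.
The state is a dict: "time_s": time; "joints": joint angles; "joint_velocities": joint speeds; "effort": joint torques, N m; "tcp_pos": TCP position; "ee_rot": TCP orientation; "wrist_force": force on the tool from outside, world axes, zero at the start; "moment": the same for the moment, N m; "gripper_width": opening from 0.0 (shut) to 1.0 (fully open); "gripper_force": force on a finger pad.
Only numpy, scipy, OpenCV 4.12 (cv2) and the standard library are available. Lean on these libraries where they do the work, as an engineer would, in place of code of your own. Each camera call takes 0.05 s, during which the arm holds its last target. There are 200 camera calls.

### The job

Slide the pane over the white ring dish fully open and leave the other pane alone. Then take the dish by its post, lift it out and hold it still and level in the air over the case, a hand's breadth (about 8 cm) clear of the top, so that I can pick a ring from it: keep it level all the way with the three rings in it, and finish while still holding it. Do not shift or upset the dice cup or anything standing about on the ledge.

Things in the scene. Friction and masses are not known exactly. Their poses are not given: they have to be found in the camera images.
- case: glass-topped case fixed to the ledge: dark wood base, clear walls, aluminium tracks; 224 mm front to back (its x, away from the robot), 440 mm long (its y, to the robot's left), 110 mm high to the top of the tracks. Origin: centre of its underside. Two clear 5 mm panes on top slide along y past each other.
- lining (a point): centre of the blue lining inside the case, 12 mm above the ledge. Between the clear walls 212 by 428 mm are free; between the two long tracks on top (94 to 110 mm above the ledge) only 190 mm, 95 mm either side of the middle.
- pane_left (a joint): left pane (covers the case's y from -8 to 206 mm, top face 108 mm above the ledge), in m: 0 shut, grows to 0.15 (end stop) as it slides towards -y over the right pane. Starts up to 12 mm ajar; about 1.5 N moves it and it stays where it is left. At 0.15 the case is clear from y = 56 to 208 mm.
- pane_right (a joint): right pane (covers the case's y from 8 to -206 mm, in a lower groove, top face 101 mm above the ledge), in m: 0 shut, grows to 0.15 (end stop) as it slides towards +y under the left pane. Otherwise like the left pane, mirrored.
- pane_left_pull (a point): left pane's brass pull, an upright bar near its outer end (183 mm from the case's middle along +y when shut): 60 mm along the case's x, 10 mm thick along its y, free above the tracks from 110 to 130 mm above the ledge. The point is on the bar's middle, 8 mm below its top; it moves with the pane, axes as the case's.
- pane_right_pull (a point): the same on the right pane, 183 mm along -y when shut; its top is also 130 mm above the ledge.
- dish: white ceramic ring dish, 96 mm across and 14 mm high at the rim, with a round upright post in its middle; 0.11 to 0.2 kg. It stands on the case's lining, in either half of the case (the steel dice cup is in the other half). Origin: centre of its underside, z up along the post. Inside, its floor is 5 mm up.
- post_top (a point): top of the dish's post, on its axis, 78 mm above the dish's underside (6 mm below the right pane when shut under it). The post is straight and 14 mm in diameter over its upper 56 mm.
- ring0: gold-coloured finger ring lying flat in the dish, loose, beside the post: 22 mm outside, 18 mm inside, 7 mm high, 12 g; origin at the centre of its underside.
- ring1: bright steel finger ring lying in the dish, same size.
- ring2: dark grey finger ring lying in the dish, same size.
- cup: steel dice cup, empty, 64 mm across the mouth, 74 mm high, standing mouth up on the lining in the half of the case where the dish is not; origin at the centre of its underside. Bystander.
- die_red: red plastic die with pips, 19 mm cube, loose on the ledge just in front of the case (robot side); origin at the centre of its underside. Bystander.
- die_blue: blue plastic die with pips, 19 mm cube, loose on the ledge just in front of the case (robot side); origin at the centre of its underside. Bystander.
- die_green: green plastic die with pips, 19 mm cube, loose on the ledge just in front of the case (robot side); origin at the centre of its underside. Bystander.
- die_yellow: yellow plastic die with pips, 19 mm cube, loose on the ledge just in front of the case (robot side); origin at the centre of its underside. Bystander.
- die_black: black plastic die with pips, 19 mm cube, loose on the ledge just in front of the case (robot side); origin at the centre of its underside. Bystander.
- meeple: wooden meeple, 46 mm wide, 16 mm thick, 48 mm tall, standing on the ledge behind the case (far side); origin at the centre of its underside. Bystander.
- canister: silver aluminium cylinder with a knurled twist cap, 40 mm across, 95 mm tall, standing on the ledge behind the case; origin at the centre of its underside. Bystander.

How it is judged:
By the outcome, as a careful person would: the job done as asked, in the order asked, and still so for the second after the job is handed in, while the arm keeps its last pose, push and grip.
It also fails if it takes over 51 s, if anything falls off the work surface, if the arm or the gripper's body presses on something with over 40 N, if the wrist force passes 120 N, or if a joint passes its speed limit or range.

## Working session

There is one attempt and no reset: what is moved stays moved. The work goes in short steps, Python scripts to look and compute and a tool call to move; the robot and the scene stay as the last step left them, time stands still between calls to the robot, and variables do not carry over. Pictures are saved under pics/ and viewed, at most 10 in all, crops included, and the job is handed in when it is done.

Besides the shell and the picture viewer there is one more tool, called after "Emit:" by a JSON object that holds its "name" and its "arguments", one argument or row to a line. step_arm: Moves the arm, as the interface text tells. Its arguments: {"type":"object","properties":{"targets":{"type":"string"},"claw":{"type":"number"}},"required":["targets"]}

```bash
mkdir -p pics; cat > h.py <<'E'
import numpy as np, cv2
from station import sense, cams, r
def cap(n):
    s=sense(); c=cams.capture(n); 
    f=c["frame"].shape[0]/2/np.tan(np.radians(c["vertical_fov"])/2)
    c["K"]=np.array([[f,0,c["cx"]],[0,f,c["cy"]],[0,0,1]]); c["D"]=np.array(c["dist_coeffs"],float)
    if "eye" in c: c["R"]=np.array(c["rotation"]); c["o"]=np.array(c["eye"])
    else:
        T=np.eye(4);T[:3,:3]=s["ee_rot"];T[:3,3]=s["tcp_pos"];T=T@np.array(c["tool_from_camera"]);c["R"]=T[:3,:3];c["o"]=T[:3,3]
    return c
def ray(c,px):
    u=cv2.undistortPoints(np.array(px,float).reshape(-1,1,2),c["K"],c["D"]).reshape(-1,2)
    return np.c_[u,np.ones(len(u))]@c["R"].T
def onz(c,px,z):
    d=ray(c,px); return c["o"]+d*((z-c["o"][2])/d[:,2])[:,None]
def proj(c,P):
    P=np.array(P,float).reshape(-1,3); rv=cv2.Rodrigues(c["R"].T)[0]; return cv2.projectPoints(P,rv,-c["R"].T@c["o"],c["K"],c["D"])[0].reshape(-1,2)
E
python3 - <<'E'
from h import *
for n in("top","side"):
    c=cap(n); cv2.imwrite(f"pics/{n}0.png",c["frame"]); print(n,c["o"],c["R"].round(3).tolist())
s=sense();print(s["ee_rot"],s["time_s"])
E
```

```text
top [0.45768059 0.01615472 0.85215422] [[-0.018, -0.99, 0.142], [-1.0, 0.017, -0.005], [0.002, -0.142, -0.99]]
side [0.33886502 0.61912421 0.5240528 ] [[-0.923, -0.194, 0.332], [-0.384, 0.506, -0.772], [-0.019, -0.841, -0.541]]
[[-9.07443628e-01 -4.20172884e-01 -8.99378058e-04]
 [-4.20173837e-01  9.07441987e-01  1.72811126e-03]
 [ 9.00279200e-05  1.94605868e-03 -9.99998102e-01]] 0.1
```

View pics/top0.png

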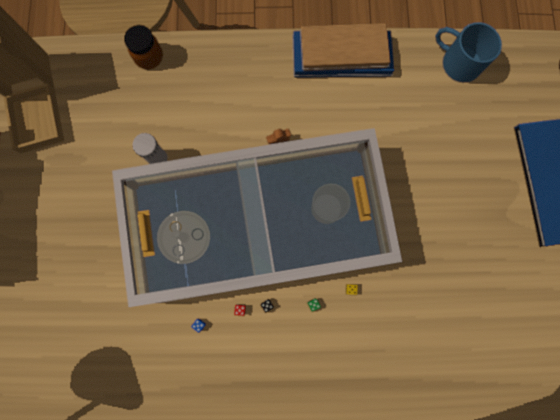

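View pics/side0.png

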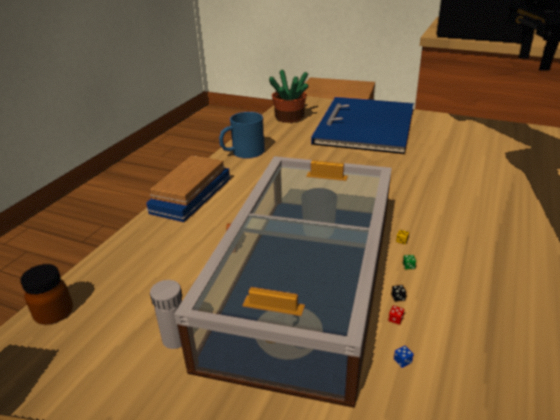

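The top view shows the dish at about (184,237) in the left (+y) half, with its pull at (146,233). The cup is at (330,203) in the right half and the dice are along the front, so the left pane is the one to open. Next I'll measure the case, pull and dish.

```bash
python3 - <<'E'
from h import *
c=cap("top");im=c["frame"];hsv=cv2.cvtColor(im,cv2.COLOR_BGR2HSV)
C=np.array([[114,172],[376,132],[399,262],[131,303]]) 
P=onz(c,C,.11);print("corners",P.round(4).tolist(),P.mean(0)); 
for a,b in((0,1),(3,2),(0,3),(1,2)): d=P[a]-P[b];print(np.linalg.norm(d).round(4),np.degrees(np.arctan2(d[1],d[0])).round(2))
m=cv2.inRange(hsv,(10,170,120),(28,255,255)); m[:130]=0
n,l,st,ce=cv2.connectedComponentsWithStats(m)
for i in range(1,n):
    if st[i,4]>60: 
        q=cv2.minAreaRect(np.argwhere(l==i)[:,::-1].astype(np.float32));print(st[i],ce[i].round(1),q,onz(c,[ce[i]],.13).round(4))
for nm,p in dict(blue=(199,325),red=(240,310),black=(267,306),green=(314,305),yel=(351,290)).items(): print(nm,onz(c,[p],.015).round(3))
print("canister top",onz(c,[(145,145)],.095).round(3),"dish",onz(c,[(184,237)],.024).round(3),"meeple",onz(c,[(279,134)],.04).round(3))
crop=cv2.resize(im[125:310,105:265],None,fx=3.2,fy=3.2,interpolation=cv2.INTER_CUBIC);crop=cv2.convertScaleAbs(crop,alpha=1.6)
cv2.imwrite("pics/crop.png",crop)
E
```

```text
corners [[0.6343, 0.2802, 0.11], [0.6945, -0.1539, 0.11], [0.4791, -0.1804, 0.11], [0.4217, 0.2466, 0.11]] [0.557406   0.04812705 0.11      ]
0.4383 97.89
0.4309 97.66
0.2153 8.98
0.2171 7.02
[267 130  13  12  67] [273.6 136. ] ((273.17645263671875, 135.7941131591797), (6.345447540283203, 14.234382629394531), 59.036251068115234) [[0.6837 0.0164 0.13  ]]
[353 177  17  44 370] [361.6 197.5] ((361.7499694824219, 198.25), (43.14554214477539, 10.394153594970703), 78.69007110595703) [[ 0.581  -0.1209  0.13  ]]
[139 211  15  45 235] [143.4 232.9] ((145.37693786621094, 233.01541137695312), (43.78425979614258, 10.418915748596191), 82.87498474121094) [[0.5309 0.2229 0.13  ]]
[346 284  12  11 115] [351.1 288.9] ((351.5, 289.0), (10.0, 11.0), 90.0) [[ 0.4388 -0.0988  0.13  ]]
blue [[0.377 0.154 0.015]]
red [[0.403 0.081 0.015]]
black [[0.409 0.033 0.015]]
green [[ 0.409 -0.05   0.015]]
yel [[ 0.434 -0.117  0.015]]
canister top [[0.684 0.234 0.095]] dish [[0.533 0.18  0.024]] meeple [[0.716 0.007 0.04 ]]
```

View pics/crop.png

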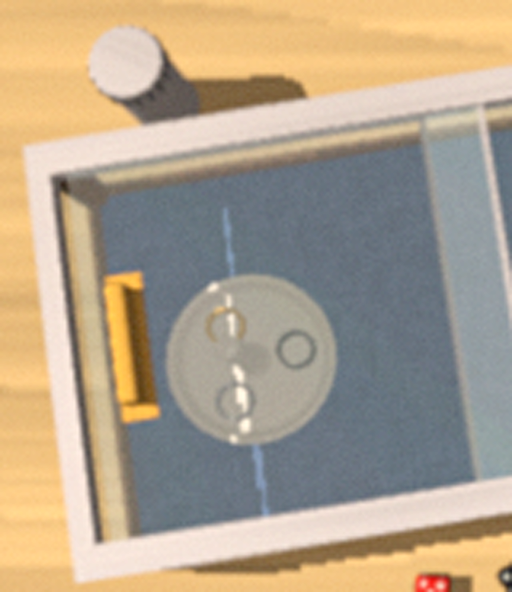

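Emit:
{"name": "step_arm", "arguments": {
  "targets": "0 0 0 -6.08; 0 0 0 -6.08; 0 0 0 -6.08; 0 0 0 -6.08; 0 0 0 -6.08; 0 0 0 -6.08; 0 0 0 -6.08; 0 0 0 -6.08; 0 0 0 -6.08; 0 0 0 -6.08; 0 0 0 -6.08; 0 0 0 -6.08",
  "claw": 0
}}

```text
time_s: 1.15
tcp_pos: [0.2626, -0.5668, 0.2221]
ee_rot: [[0.141, -0.99, -0.0], [-0.99, -0.141, 0.001], [-0.001, 0.0, -1.0]]
wrist_force: [-0.4, 0.1, -0.6]
gripper_width: 0.173
gripper_force: 0.0
```

Emit:
{"name": "step_arm", "arguments": {
  "targets": "-3.35 -1.55 0 0; -3.35 -1.55 0 0; -3.35 -1.55 0 0; -3.35 -1.55 0 0; -3.35 -1.55 0 0; -3.35 -1.55 0 0; -3.35 -1.55 0 0; -3.35 -1.55 0 0; -3.35 -1.55 0 0; -3.35 -1.55 0 0; -3.35 -1.55 0 0; -3.35 -1.55 0 0"
}}

```text
time_s: 2.15
tcp_pos: [0.3922, -0.1417, 0.2226]
ee_rot: [[0.136, -0.991, 0.0], [-0.991, -0.136, 0.0], [-0.0, -0.0, -1.0]]
wrist_force: [0.2, -0.7, -0.1]
gripper_width: 0.005
gripper_force: 0.0
```

Emit:
{"name": "step_arm", "arguments": {
  "targets": "-3.35 -1.55 0 0; -3.35 -1.55 0 0; -3.35 -1.55 0 0; -3.35 -1.55 0 0; -3.35 -1.55 0 0; -3.35 -1.55 0 0; -3.35 -1.55 0 0; -3.35 -1.55 0 0; -3.35 -1.55 0 0; -3.35 -1.55 0 0; -3.35 -1.55 0 0; -3.35 -1.55 0 0"
}}

```text
time_s: 3.15
tcp_pos: [0.5219, 0.2818, 0.2222]
ee_rot: [[0.136, -0.991, -0.001], [-0.991, -0.136, -0.0], [0.0, 0.001, -1.0]]
wrist_force: [0.7, 0.0, 0.2]
gripper_width: 0.005
gripper_force: 0.0
```

```bash
python3 - <<'E'
from h import *
c=cap("wrist"); im=c["frame"].copy()
cv2.imwrite("pics/w1.png",im);print(c["o"],c["R"].round(2).tolist())
E
```

```text
[0.53080485 0.21668783 0.38558631] [[-0.99, -0.13, -0.03], [-0.14, 0.96, 0.24], [0.0, 0.24, -0.97]]
```

View pics/w1.png

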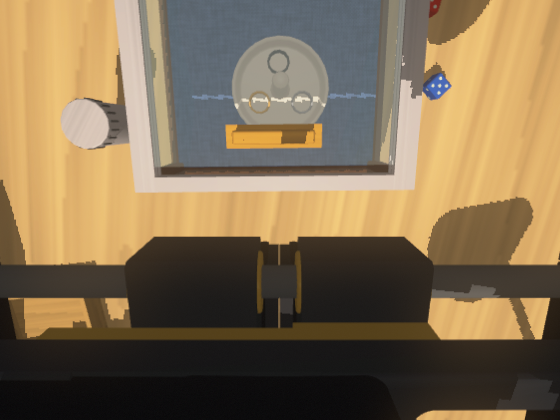

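The wrist view shows the end track's outer corners at about (135,191) and (415,188), and the pull at (274,136). The dish is around (280,82), with the post near (280,85) and its three rings visible.

```bash
python3 - <<'E'
from h import *
c=cap("wrist"); s=sense()
A=onz(c,[(135,191),(415,188)],.11);d=A[0]-A[1];yaw=np.arctan2(d[1],d[0]);print(A.round(4).tolist(),np.linalg.norm(d),np.degrees(yaw))
ct=cap("top");B=onz(ct,[[376,132],[399,262]],.11);d2=A.mean(0)-B.mean(0);print("from ends",np.degrees(np.arctan2(d2[1],d2[0]))-90,np.linalg.norm(d2))
X=np.array([np.cos(yaw),np.sin(yaw)]);Y=np.array([-X[1],X[0]]);o=A.mean(0)[:2]-.22*Y;print("origin",o)
hsv=cv2.cvtColor(c["frame"],cv2.COLOR_BGR2HSV);m=cv2.inRange(hsv,(10,190,60),(28,255,255));m[100:170,:210]=0
n,l,st,ce=cv2.connectedComponentsWithStats(m[:175].copy());print([ (st[i].tolist()) for i in range(1,n) if st[i,4]>200])
def cf(p): q=p[:2]-o;return np.array([q@X,q@Y]).round(4)
for z,px in((.13,(274,143)),(.13,(274,130)),(.13,(230,137)),(.13,(318,137)),(.108,(226,148))):print(z,px,cf(onz(c,[px],z)[0]))
print("dish rim z.026",[cf(onz(c,[p],.026)[0]) for p in((233,85),(328,85),(280,37))])
print("tcp",cf(s["tcp_pos"]))
cv2.imwrite("pics/w1c.png",cv2.resize(c["frame"][25:200,205:345],None,fx=3.4,fy=3.4,interpolation=cv2.INTER_CUBIC))
E
```

```text
[[0.6407, 0.2883, 0.11], [0.4186, 0.2543, 0.11]] 0.2246598587619206 8.71484405512778
from ends 7.428528082499085 0.44219539118338386
origin [0.56297305 0.05386298]
[]
0.13 (274, 143) [-0.0002  0.1825]
0.13 (274, 130) [-0.0004  0.1734]
0.13 (230, 137) [0.0313 0.1779]
0.13 (318, 137) [-0.0318  0.1786]
0.108 (226, 148) [0.0378 0.1869]
dish rim z.026 [array([0.0406, 0.1313]), array([-0.0521,  0.1324]), array([-0.0057,  0.0889])]
tcp [-0.0047  0.2339]
```

View pics/w1c.png

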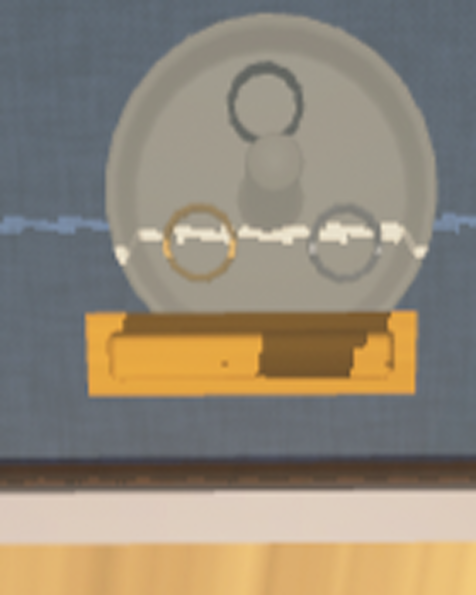

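Emit:
{"name": "step_arm", "arguments": {
  "targets": "0 0 3 0; 0 0 3 0; 0 0 3 0; 0 0 1.4 0; 0 0 0 0"
}}

```text
time_s: 3.72
tcp_pos: [0.5193, 0.2769, 0.1146]
ee_rot: [[0.134, -0.991, -0.007], [-0.991, -0.134, -0.006], [0.004, 0.008, -1.0]]
wrist_force: [1.0, -0.1, -0.7]
gripper_width: 0.009
gripper_force: 0.0
```

Emit:
{"name": "step_arm", "arguments": {
  "targets": "1 0 0 0; 1 0 0 0; 1 0 0 0; 0.6 0 0 0; 0.6 0 0 0; 0.8 0 0 0; 1 0 0 0; 1 0 0 0; 1 0 0 0"
}}

```text
time_s: 4.47
tcp_pos: [0.5335, 0.2003, 0.119]
ee_rot: [[0.136, -0.991, 0.002], [-0.991, -0.136, 0.001], [-0.001, -0.002, -1.0]]
wrist_force: [0.4, 2.1, 1.7]
gripper_width: 0.008
gripper_force: 0.9
```

Emit:
{"name": "step_arm", "arguments": {
  "targets": "1 0 0 0; 1 0 0 0; 1 0 0 0; 1 0 0 0; 1 0 0 0; 1 0 0 0; 1 0 0 0; 0.7 0 0 0; 0.5 0 0 0; 0.4 0 0 0; 0.3 0 0 0; 0 0 0 0"
}}

```text
time_s: 5.47
tcp_pos: [0.5444, 0.1117, 0.1183]
ee_rot: [[0.135, -0.991, -0.002], [-0.991, -0.135, -0.001], [0.001, 0.002, -1.0]]
wrist_force: [-0.3, 0.1, 0.7]
gripper_width: 0.002
gripper_force: 0.0
```

Emit:
{"name": "step_arm", "arguments": {
  "targets": "0.3 0 0 0; 0.3 0 0 0; 0.3 0 0 0; 0 0 0 0; 0 0 0 0"
}}

```text
time_s: 5.88
tcp_pos: [0.5461, 0.1033, 0.1185]
ee_rot: [[0.136, -0.991, -0.0], [-0.991, -0.136, -0.0], [0.0, 0.0, -1.0]]
wrist_force: [-0.5, 0.4, -0.3]
gripper_width: 0.002
gripper_force: 0.0
```

Emit:
{"name": "step_arm", "arguments": {
  "targets": "0.2 0 0 0; 0.2 0 0 0; 0 0 0 0; 0 0 0 0"
}}

```text
time_s: 6.22
tcp_pos: [0.5467, 0.0995, 0.1185]
ee_rot: [[0.136, -0.991, -0.0], [-0.991, -0.136, -0.0], [0.0, 0.0, -1.0]]
wrist_force: [0.2, 0.6, 0.6]
gripper_width: 0.006
gripper_force: 0.1
```

Emit:
{"name": "step_arm", "arguments": {
  "targets": "0.2 0 0 0; 0.2 0 0 0; 0 0 0 0; 0 0 0 0"
}}

```text
time_s: 6.55
tcp_pos: [0.5472, 0.0967, 0.1186]
ee_rot: [[0.136, -0.991, 0.0], [-0.991, -0.136, 0.002], [-0.002, -0.001, -1.0]]
wrist_force: [-1.4, 4.8, 0.5]
gripper_width: 0.009
gripper_force: 2.5
```

Emit:
{"name": "step_arm", "arguments": {
  "targets": "0.2 0 0 0; 0.1 0 0 0; 0 0 0 0; 0 0 0 0"
}}

```text
time_s: 6.88
tcp_pos: [0.5473, 0.0965, 0.1186]
ee_rot: [[0.136, -0.991, 0.001], [-0.991, -0.136, 0.006], [-0.006, -0.002, -1.0]]
wrist_force: [-5.3, 14.2, 1.9]
gripper_width: 0.005
gripper_force: 7.4
```

The force climbs while the pane stays put, so it is at the end stop. I'll back off, rise and look for the post.

Emit:
{"name": "step_arm", "arguments": {
  "targets": "-0.7 0 0 0; -1 0 0 0; 0 0 -2 0; -1 0 -3 0; -2 0 -3 0; -2 0 -1 0; -1.5 0 0 0; -1 0 0 0; 0 0 0 0; 0 0 0 0; 0 0 0 0",
  "claw": 0
}}

```text
time_s: 7.8
tcp_pos: [0.5348, 0.1831, 0.2077]
ee_rot: [[0.136, -0.991, -0.002], [-0.991, -0.136, -0.001], [0.001, 0.002, -1.0]]
wrist_force: [0.2, 1.0, 0.4]
gripper_width: 0.008
gripper_force: 0.0
```

```bash
python3 - <<'E'
from h import *
ct=cap("top");c=cap("wrist");s=sense();print(s["tcp_pos"],s["time_s"])
a=cv2.resize(ct["frame"][120:310,100:410],(560,343),interpolation=cv2.INTER_CUBIC)
cv2.imwrite("pics/t2.png",np.vstack([a,c["frame"][:250]]))
E
```

```text
[0.53501808 0.18297353 0.20795338] 7.9
```

View pics/t2.png

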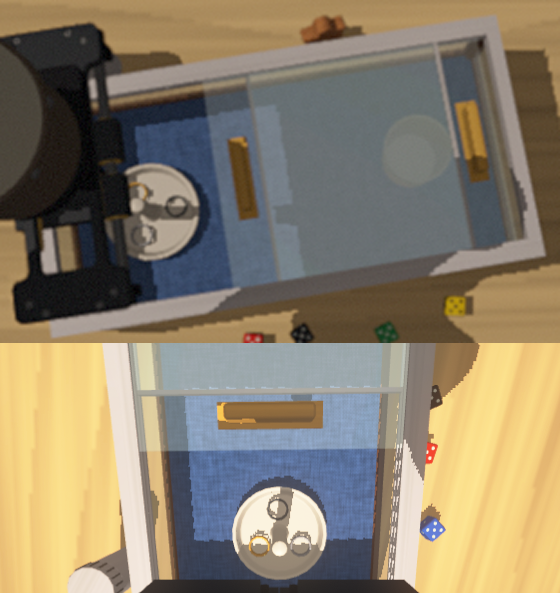

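The left pane is now fully over. The dish is uncovered, with its post top at wrist (280,205) and top-view ≈(176,232), and all three rings are still in it.

```bash
python3 - <<'E'
from h import *
ct=cap("top");c=cap("wrist");s=sense()
p=onz(c,[(280,205)],.09)[0];print("wrist",p,"top",onz(ct,[(175.8,232.4)],.09)[0])
g=cv2.cvtColor(c["frame"],cv2.COLOR_BGR2GRAY)
# dish disc from wrist mask -> rim circle
m=((g>105)&(cv2.cvtColor(c["frame"],cv2.COLOR_BGR2HSV)[...,1]<90)).astype(np.uint8);m[:,:225]=0;m[:,340:]=0;m[:125]=0;m[238:]=0
pts=np.vstack([k for k in cv2.findContours(m,cv2.RETR_EXTERNAL,cv2.CHAIN_APPROX_NONE)[0] if len(k)>40]);cc=cv2.minEnclosingCircle(pts);print(cc,onz(c,[cc[0]],.026))
R=np.array(s["ee_rot"]);print("d tool cm",((p-s["tcp_pos"])@R*100).round(2))
cv2.imwrite("pics/w3.png",cv2.resize(cv2.convertScaleAbs(c["frame"][130:240,225:335],alpha=.8),None,fx=5,fy=5,interpolation=cv2.INTER_CUBIC))
E
```

```text
wrist [0.5336324  0.18024942 0.09      ] top [0.53490201 0.18034218 0.09      ]
((279.5688171386719, 188.93577575683594), 48.090572357177734) [[0.5339871  0.17801964 0.026     ]]
d tool cm [ 0.26  0.18 11.82]
```

View pics/w3.png

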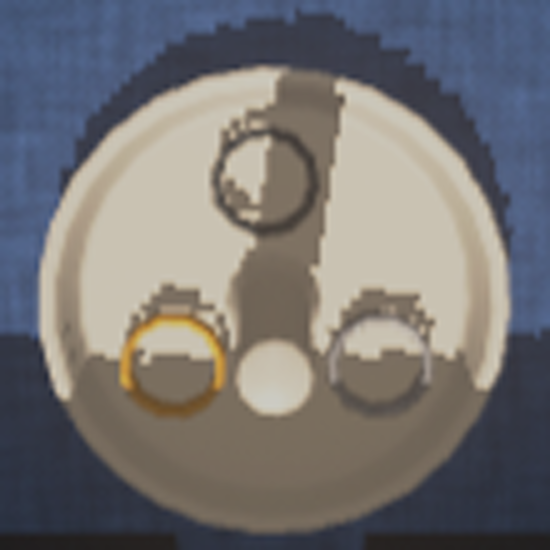

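Emit:
{"name": "step_arm", "arguments": {
  "targets": "0.26 0.15 0 0; 0 0 0 0; 0 0 0 0; 0 0 2 0; 0 0 2.5 0; 0 0 2 0; 0 0 1 0; 0 0 0 0; 0 0 0 0",
  "claw": 4
}}

```text
time_s: 8.75
tcp_pos: [0.5344, 0.1812, 0.1338]
ee_rot: [[0.136, -0.991, 0.0], [-0.991, -0.136, -0.001], [0.001, -0.0, -1.0]]
wrist_force: [0.8, 0.5, 0.7]
gripper_width: 0.448
gripper_force: 0.0
```

```bash
python3 - <<'E'
from h import *
c=cap("wrist");s=sense();print(s["tcp_pos"],s["gripper_width"])
cv2.imwrite("pics/w4.png",c["frame"]);print(proj(c,[[0.534,0.180,.09]]))
E
```

```text
[0.53489145 0.1815304  0.13463062] 0.4522860771637341
[[278.7809293 233.3188121]]
```

View pics/w4.png

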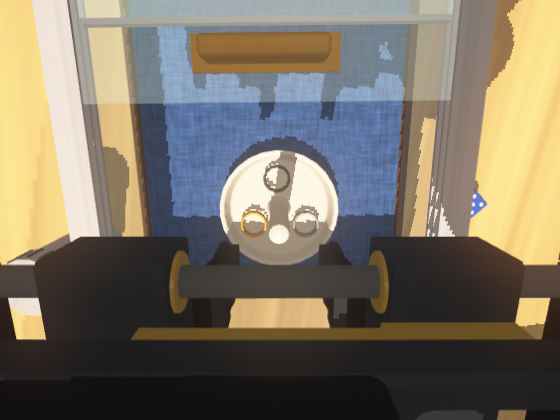

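The post top at (279,234) is centred between the fingertips (about 227 and 330). I'll descend and grip.

Emit:
{"name": "step_arm", "arguments": {
  "targets": "0.15 0.05 0 0; 0 0 2 0; 0 0 2 0; 0 0 1.5 0; 0 0 1.3 0; 0 0 1 0; 0 0 0 0; 0 0 0 0; 0 0 0 0"
}}

```text
time_s: 9.55
tcp_pos: [0.5346, 0.1801, 0.0567]
ee_rot: [[0.136, -0.991, 0.002], [-0.991, -0.136, 0.001], [-0.001, -0.002, -1.0]]
wrist_force: [0.1, 0.1, 0.8]
gripper_width: 0.46
gripper_force: 0.0
```

Emit:
{"name": "step_arm", "arguments": {
  "targets": "0 0 0 0; 0 0 0 0; 0 0 0 0; 0 0 0 0; 0 0 0 0; 0 0 0 0; 0 0 0 0; 0 0 0 0; 0 0 0 0; 0 0 0 0",
  "claw": 0.8
}}

```text
time_s: 10.38
tcp_pos: [0.534, 0.1797, 0.0558]
ee_rot: [[0.136, -0.991, 0.001], [-0.991, -0.136, 0.0], [-0.0, -0.001, -1.0]]
wrist_force: [0.0, 0.4, 1.3]
gripper_width: 0.151
gripper_force: 30.0
```

Emit:
{"name": "step_arm", "arguments": {
  "targets": "0 0 -0.1 0; 0 0 -0.2 0; 0 0 -0.3 0; 0 0 -0.4 0; 0 0 -0.5 0; 0 0 -0.6 0; 0 0 -0.6 0; 0 0 -0.6 0; 0 0 -0.6 0; 0 0 -0.6 0; 0 0 -0.6 0; 0 0 -0.6 0"
}}

```text
time_s: 11.38
tcp_pos: [0.5337, 0.1796, 0.1132]
ee_rot: [[0.136, -0.991, 0.0], [-0.991, -0.136, 0.0], [-0.0, -0.0, -1.0]]
wrist_force: [0.6, -0.3, -1.5]
gripper_width: 0.151
gripper_force: 30.0
```

Emit:
{"name": "step_arm", "arguments": {
  "targets": "0 0 -0.6 0; 0 0 -0.6 0; 0 0 -0.6 0; 0 0 -0.6 0; 0 0 -0.6 0; 0 0 -0.6 0; 0 0 -0.6 0; 0 0 -0.6 0; 0 0 -0.6 0; 0 0 -0.6 0; 0 0 -0.6 0; 0 0 -0.6 0"
}}

```text
time_s: 12.38
tcp_pos: [0.5337, 0.1796, 0.1851]
ee_rot: [[0.136, -0.991, -0.0], [-0.991, -0.136, -0.0], [0.0, 0.0, -1.0]]
wrist_force: [-0.5, -0.1, -1.6]
gripper_width: 0.149
gripper_force: 30.0
```

Emit:
{"name": "step_arm", "arguments": {
  "targets": "0 0 -0.6 0; 0 0 -0.6 0; 0 0 -0.6 0; 0 0 -0.6 0; 0 0 -0.6 0; 0 0 -0.6 0; 0 0 -0.5 0; 0 0 -0.4 0; 0 0 -0.3 0; 0 0 -0.1 0; 0 0 0 0; 0 0 0 0"
}}

```text
time_s: 13.38
tcp_pos: [0.5335, 0.1796, 0.2333]
ee_rot: [[0.136, -0.991, -0.001], [-0.991, -0.136, -0.0], [0.0, 0.001, -1.0]]
wrist_force: [0.3, 0.6, -1.3]
gripper_width: 0.15
gripper_force: 30.0
```

```bash
python3 - <<'E'
from h import *
c=cap("side");t=cap("top");w=cap("wrist");s=sense();print(s["tcp_pos"],s["gripper_width"],s["time_s"],s["wrist_force"])
cv2.imwrite("pics/f.png",np.vstack([np.hstack([c["frame"][100:400,160:],t["frame"][100:400,100:500]]),np.hstack([w["frame"][:300,:400],w["frame"][:300,160:]])]))
E
```

```text
[0.53352481 0.17953223 0.2331658 ] 0.1488606077419641 13.5333 [-0.77229206  0.32268007 -1.02198942]
```

View pics/f.png

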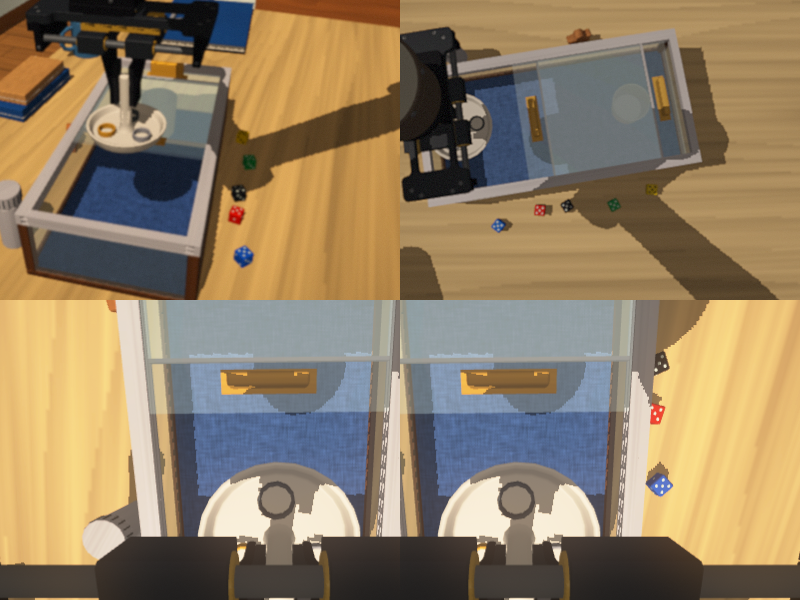

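The dish is held level with its rings, about 79 mm above the tracks. The cup and dice look undisturbed.

Emit:
{"name": "step_arm", "arguments": {
  "targets": "0 0 -0.1 0; 0 0 0 0; 0 0 0 0; 0 0 0 0; 0 0 0 0; 0 0 0 0; 0 0 0 0"
}}

```text
time_s: 14.12
tcp_pos: [0.5337, 0.1796, 0.2345]
ee_rot: [[0.136, -0.991, -0.0], [-0.991, -0.136, -0.0], [0.0, 0.0, -1.0]]
wrist_force: [-0.1, 0.5, -1.5]
gripper_width: 0.154
gripper_force: 30.0
```

```bash
python3 -c "
from h import *
print(sense()['tcp_pos'],r.finish_job())"
```

```text
the job is handed in; nothing more can be done
[0.53370357 0.17960461 0.23452957] None
```

The left pane is fully open and the arm is holding the dish level by its post, about 8 cm above the case with the three rings in it; I never touched the right pane, cup or ledge items, and I handed the job in at about 14 s.

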